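Put a ring cutter away in the push-latch cutter box

ROBOT

A 6-joint arm with a two-finger parallel gripper is mounted at the origin on the work surface. World frame = base frame: x ahead of the robot, y to its left, z up, the work surface at z = 0. Lengths are in m, angles in degrees, forces in N, time in s.
With the tool pointing down it reaches from about 0.4 to 0.825 m from the base axis. Payload 7 kg.
Tool frame: the origin (TCP) lies at the very end of the fingers, on their centre line; the grasp point (between the pads) lies 19 mm behind it (ctrl.tcp_to_grasp is the distance from the TCP to the grasp point, in m); z points along the fingers, y is the direction in which the jaws open and shut (so a half turn about z gives the same grasp; the last joint's range is limited). The gripper opens to 88 mm and grips with 3 to 60 N. Pads are 19 mm wide; open, the fingers measure 130 mm over their backs; the gripper's body (78 mm by 193 mm) begins 47 mm behind the grasp point.
Start: joints at [93.455, 20.546, 0.682, 0, -70.136, -16.507], TCP at [0.152, 0.658, 0.227] pointing down, gripper open.
Joint ranges: [-176.03, 176.03], [-82.01, 121.73], [-58.28, 71.71], [-173.87, 95.51], [-174.79, -0.11], [-173.66, 173.66]. Speed limits (degrees/s): [136.94, 136.94, 172.46, 180, 180, 180].

INTERFACE

Orientations are given as [roll, pitch, yaw] about the fixed x, y, z axes, in that order (R = Rz(yaw) Ry(pitch) Rx(roll)).
In Python, from plant import ctrl gives the robot as it stands.
- The arm moves only by the tool jog_arm, never from a script. Its argument "commands" is a list of rows, each an object of numbers: "x", "y", "z": the shift along the tool's x, y, z in cm; "roll": the turn about the tool's z in rad. In form: [{"x": .., "y": .., "z": .., "roll": ..}, ...]. A call has 1 to 12 rows; each row shifts and turns the commanded pose from where the row before left it, along the tool's axes as they then stand; what a row does not reach is not made up. A row lasts 1/10 s, in which the tool goes at most 50 mm and 8.59 degrees, less where a joint would pass 70% of its speed; a pose out of reach is approached as far as the arm can. A call is refused whole if a number of a shift passes 5 or a number of a turn 0.15, either way. A call with a gripper value outside its range is refused whole. "gripper" is the finger opening in cm, from 0 to 8.76, set as the call begins (left out, the last holds). The fingers move at their own pace and stop on an object; the grip force is fixed at half the most. Time passes only in rows, so rows that do not move let the fingers close. It gives the time, the measured TCP pose, the force and the opening at its end, in the units of the state.
- ctrl.get_obs(): the state, without advancing time (a new reading comes with each control period).
- ctrl.snapshot(name): name is "scene" or "top"; returns a dict with "image" (400x640x3 uint8, red, green, blue), "mtx" (3x3 intrinsics, pixels), "position" and "orientation" of the camera in the world. Camera axes: x right, y up, looking along -z (the intrinsics and any distortion apply to the point x, -y, -z); pixel columns grow to the right and rows downward; lengths in m; the calibration is good to about 2 mm. A picture is of the moment at which its call begins. There is no depth.
- ctrl.close_job(): hands the job in, once; it reports no verdict.
Trained networks look in the newest picture that a camera, given by its name, has taken for a name from the list of things; names that differ only in an ending like _2 or _b are one class to them, and where a whole thing is asked for, a point or a joint stands for the part that bears it (a point fixed in the world has none). Each returns a list of dicts, best first, with "confidence" (0 to 1); they miss things now and then, are a little off and sometimes report something else, mostly with a low value. They report only what shows in the picture. A call takes as long as a camera call.
- ctrl.search_frame(camera, query): "position" ([column, row] as shares, 0 to 1, of the picture: columns of its width, rows of its height, amid what is visible of it).
- ctrl.regions_of(camera, query): "mask" (400x640 bool, what is visible of it) and "position" ([column, row] as shares, 0 to 1, of the picture: columns of its width, rows of its height, amid what is visible of it).
The state is a dict: "clock": time; "joint_pos": joint angles; "qvel": joint speeds; "tau": joint torques, N m; "tool_pos": TCP position; "orientation": TCP orientation; "force": force on the tool from outside, world axes, zero at the start; "moment": the same for the moment, N m; "opening": finger opening in m.
Only numpy, scipy, OpenCV 4.12 (cv2) and the standard library are available. Lean on these libraries where they do the work, as an engineer would, in place of code of your own. Each camera call takes 0.05 s, during which the arm holds its last target.

TASK

Put the small ring cutter that stands on the bench away in the steel cutter box: press the tab of the shut lid so that its push-push catch lets go and the lid springs up, stand the cutter upright on the box floor, then swing the lid down and press it home until the catch locks and the lid stays shut by itself. Feel for the end of the catch's travel and press gently, never hard enough to bend the lid (20 N), and leave the other things where they are.

Things in the scene. Friction and masses are not known exactly. Their poses are not given: they have to be found in the camera images.
- cutter_box: Fixed open-topped sheet-metal box with a sprung lid, 170 (x) x 190 (y) x 75 high, walls 4, front wall (-x) only 45 high. Origin: centre of the underside; x points from the front (tab side) to the hinge side, y along the hinge. A dark catch housing, 33 x 55 x 45 high, stands at the middle of the front, under the tab. Pushing box or lid with over 20 N bends it: failure.
- lid (a joint): Lid angle, rad: about 0.00 locked shut and level; 1.55 fully open, upright at its stop; negative while pressed below the locked height. A spring always drives the damped lid open (about 4.5 N at the tab when shut, about 1 s to open); only the push-push catch holds it shut. Each full press and let-go changes the catch: locked to released, or released to locked.
- lid_tab (a point): Place to press: middle of the top of the lid's front tab (40 x 50 wide x 5), 180 from the hinge axis, 2 above it when shut. The catch trips at a firm end stop 8 to 22 below the locked height; that depth is unknown, so press slowly (15 mm/s) until the force climbs from about 5 N to 8 to 10 N, then lift away. A press that stops short changes nothing; one too many undoes the last.
- lid_mid (a point): On the middle of the lid's top (outer) face, 100 from the hinge axis. The lid is a flat plate 158 long x 178 wide x 5 thick from the hinge to the tab. Moves with the lid; its z axis is the outward normal.
- lid_hinge (a point): Middle of the hinge axis at the box's far side, 71 above the bench, 78 behind the box centre; axis along the box's y. The open lid stands upright over it, the tab's end 269 above the bench; the catch's striker pin juts 45 from under the tab (towards the front when open): do not knock it.
- box_floor (a point): Clear place on the inner floor of the box where the cutter can stand, 4 above the bench; 42 in front of the box centre and 15 to its -y side.
- small_cutter: The small plain steel ring cutter to put away: upright open tube, 50 outside diameter, 35 high, wall 2.5, about 60 g. Origin: centre of its lower edge; z is its axis.
- large_cutter: A larger ring cutter, 78 diameter, 35 high, to be left on the bench. Origin: centre of its lower edge.
- stored_cutter: A tiny ring cutter, 32 diameter, 35 high, already standing in the box's far +y corner; leave it. Origin: centre of its lower edge.
- scraper: Dough scraper lying on the bench, blade 110 x 75, wooden grip 18 thick; bystander. Origin under the blade's middle.
- cup: Steel cup, 72 diameter, 75 high; bystander. Origin: centre of underside.
- shaker: Closed metal shaker, 64 diameter, 110 high; bystander. Origin: centre of underside.
- bowl: White bowl, 120 diameter, 50 high; bystander. Origin: centre of underside.
- nozzle: Steel piping nozzle standing on its wide end, 32 diameter, 42 high; bystander. Origin: centre of underside.

How it is judged:
By the outcome, as a careful person would: the job done as asked, in the order asked, and still so for the second after the job is handed in, with the robot touching nothing.
It also fails if it takes over 72 s, if anything falls off the work surface, if the arm or the gripper's body presses on something with over 40 N, if the wrist force passes 120 N, or if a joint passes its speed limit or range.

## Working session

There is one attempt and no reset: what is moved stays moved. The work goes in short steps, Python scripts to look and compute and a tool call to move; the robot and the scene stay as the last step left them, time stands still between calls to the robot, and variables do not carry over. Pictures are saved under pics/ and viewed, and the job is handed in when it is done.

Besides the shell and the picture viewer there is one more tool, called after "Request:" as name(argument=value, ...) on one line, values as JSON. jog_arm: Moves the arm, as the interface text tells. Its arguments: {"type":"object","properties":{"commands":{"type":"array"},"gripper":{"type":"number"}},"required":["commands"]}

```bash
mkdir -p pics; cat > h.py <<'E'
import numpy as np,cv2
from scipy.spatial.transform import Rotation as R
from plant import ctrl
def Rot(o):
    return R.from_euler('xyz',o,degrees=True).as_matrix() if len(np.ravel(o))==3 else (np.array(o) if np.shape(o)==(3,3) else None)
def ray(s,px):
    p=np.linalg.inv(s['mtx'])@np.array([px[0],px[1],1.0]); d=Rot(s['orientation'])@np.array([p[0],-p[1],-p[2]]); return np.array(s['position']),d
def atz(s,px,z):
    o,d=ray(s,px); return o+d*(z-o[2])/d[2]
def proj(s,P):
    c=Rot(s['orientation']).T@(np.array(P)-np.array(s['position'])); q=s['mtx']@np.array([c[0],-c[1],-c[2]]); return q[:2]/q[2]
def snap(n,f=None):
    s=ctrl.snapshot(n)
    if f: cv2.imwrite('pics/'+f,s['image'][:,:,::-1])
    return s
E
python3 - <<'E'
from h import *
print(ctrl.get_obs(), ctrl.tcp_to_grasp)
for n in('scene','top'):
    s=snap(n,n+'0.png'); print(n,s['mtx'],s['position'],s['orientation'],[k for k in s])
    for q in ['cutter_box','lid_tab','lid_mid','lid_hinge','small_cutter','large_cutter','cup','shaker','bowl','nozzle','scraper']:
        print(q,[(np.round(np.array(r['position'])*[640,400],1).tolist(),round(r['confidence'],2)) for r in ctrl.search_frame(n,q)][:3])
E
```

```text
{'clock': 0.0, 'joint_pos': array([ 9.34541481e+01,  2.05906311e+01,  6.34271408e-01, -2.00721895e-02,
       -7.01368950e+01, -1.65057184e+01]), 'qvel': array([ 0.04632869,  0.09160157,  0.06740933,  0.07570526, -0.00806905,
        0.00019006]), 'tau': array([ 5.16867863e-05, -5.82704008e+01,  2.93071014e+01,  6.99741930e+00,
        7.19486197e-03, -1.48699041e-04]), 'tool_pos': array([0.15236372, 0.65707333, 0.22563571]), 'orientation': array([ 1.79905227e+02, -8.40555445e-03, -1.30583988e+01]), 'force': array([-0.36412056,  0.10404753, -0.68605453]), 'moment': array([-0.01593437, -0.01669126, -0.01377938]), 'opening': 0.08759523380804513} 0.0188
scene [[516.69047768   0.         316.78263414]
 [  0.         516.69047768 205.73088127]
 [  0.           0.           1.        ]] [1.20373241 0.62568618 1.1219043 ] [ 39.1806571   -0.66102853 132.61029498] ['image', 'mtx', 'position', 'orientation']
cutter_box [([316.5, 219.1], 0.88)]
lid_tab [([320.3, 209.4], 0.7)]
lid_mid [([317.9, 209.6], 0.87)]
lid_hinge [([316.6, 220.2], 0.68)]
small_cutter [([264.7, 140.2], 0.7), ([242.9, 172.7]
[... 228 characters left out ...]
      320.9441515 ]
 [  0.         449.48002018 192.58631542]
 [  0.           0.           1.        ]] [0.46687717 0.00782393 1.17420268] [ 5.60285640e+00  5.74156085e-02 -8.92170241e+01] ['image', 'mtx', 'position', 'orientation']
cutter_box [([299.7, 191.8], 0.76), ([296.8, 197.1], 0.31)]
lid_tab [([453.0, 286.2], 0.75), ([299.5, 197.4], 0.64)]
lid_mid [([300.0, 197.2], 0.83)]
lid_hinge [([298.5, 193.7], 0.68), ([453.6, 287.2], 0.58)]
small_cutter [([437.1, 249.1], 0.65)]
large_cutter [([408.1, 183.4], 0.78)]
cup [([356.6, 127.5], 0.78), ([386.2, 183.5], 0.33)]
shaker [([210.4, 123.8], 0.55)]
bowl [([164.3, 278.1], 0.58)]
nozzle []
scraper [([424.3, 131.5], 0.62), ([298.6, 195.4], 0.51)]
```

View pics/scene0.png

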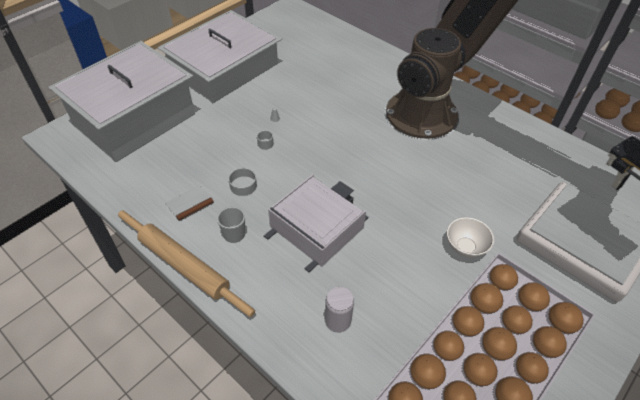

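View pics/top0.png

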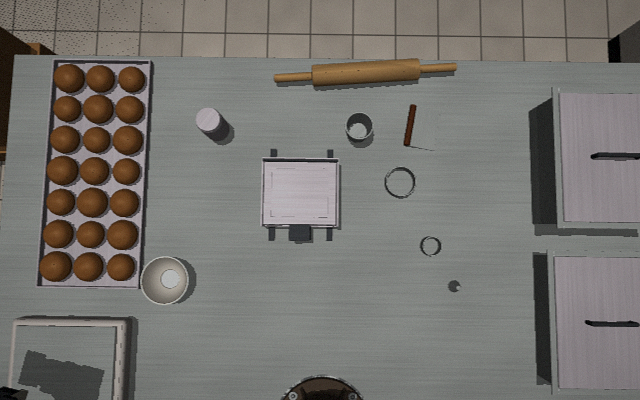

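The top picture shows the box at about (300,193), its dark tab at (300,233) facing the robot. The small cutter is at (430,246), the nozzle at (454,286) and the large cutter at (400,182). The scene picture agrees: cutter at (265,140), tab at (342,190).

```bash
python3 - <<'E'
from h import *
s=snap('top'); c=snap('scene')
im=s['image'];
cv2.imwrite('pics/z1.png',cv2.resize(im[140:260,240:360],None,fx=5,fy=5,interpolation=cv2.INTER_CUBIC)[:,:,::-1])
cv2.imwrite('pics/z2.png',cv2.resize(im[220:300,400:500],None,fx=6,fy=6,interpolation=cv2.INTER_CUBIC)[:,:,::-1])
for q,z in [('small_cutter',.0175),('large_cutter',.0175),('nozzle',.02),('cup',.037),('shaker',.055),('bowl',.03),('scraper',.005),('lid_tab',.073),('cutter_box',.073)]:
  for n,S in(('top',s),('scene',c)):
    for r in ctrl.regions_of(n,q)[:2]:
        m=r['mask'].astype(np.uint8); ys,xs=np.nonzero(m)
        if len(xs)==0: continue
        px=[(xs.min()+xs.max())/2+.0,(ys.min()+ys.max())/2]
        print(q,n,round(r['confidence'],2),(xs.min(),xs.max(),ys.min(),ys.max()),np.round(atz(S,px,z),4))
E
```

```text
small_cutter top 0.67 (np.int64(420), np.int64(441), np.int64(236), np.int64(255)) [ 0.4483 -0.2713  0.0175]
small_cutter scene 0.83 (np.int64(257), np.int64(272), np.int64(131), np.int64(149)) [ 0.4508 -0.2679  0.0175]
small_cutter scene 0.57 (np.int64(275), np.int64(361), np.int64(178), np.int64(244)) [0.544  0.0407 0.0175]
large_cutter top 0.79 (np.int64(384), np.int64(415), np.int64(166), np.int64(196)) [ 0.6133 -0.1926  0.0175]
large_cutter scene 0.64 (np.int64(228), np.int64(257), np.int64(167), np.int64(195)) [ 0.6108 -0.1914  0.0175]
large_cutter scene 0.19 (np.int64(265), np.int64(365), np.int64(177), np.int64(271)) [0.5824 0.0649 0.0175]
nozzle top 0.43 (np.int64(448), np.int64(459), np.int64(280), np.int64(291)) [ 0.3486 -0.3278  0.02  ]
cup top 0.65 (np.int64(344), np.int64(372), np.int64(111), np.int64(143)) [ 0.7496 -0.0827  0.037 ]
cup top 0.36 (np.int64(140), np.int64(187), np.int64(256), np.int64(304)) [0.3539 0.4004 0.037 ]
cup scene 0.56 (np.int64(217), np.int64(244), np.int64(206), np.int64(242)) [ 0.745  -0.0872  0.037 ]
shaker top 0.69 (np.int64(195), np.int64(2
[... 278 characters left out ...]
int64(447), np.int64(493), np.int64(217), np.int64(256)) [0.3428 0.3945 0.03  ]
scraper top 0.86 (np.int64(403), np.int64(438), np.int64(104), np.int64(150)) [ 0.7598 -0.251   0.005 ]
scraper scene 0.91 (np.int64(166), np.int64(212), np.int64(186), np.int64(219)) [ 0.7605 -0.2494  0.005 ]
lid_tab top 0.95 (np.int64(263), np.int64(335), np.int64(162), np.int64(240)) [0.5534 0.064  0.073 ]
lid_tab scene 0.6 (np.int64(275), np.int64(361), np.int64(178), np.int64(244)) [0.5772 0.0701 0.073 ]
cutter_box top 0.7 (np.int64(260), np.int64(337), np.int64(149), np.int64(240)) [0.5694 0.0656 0.073 ]
cutter_box scene 0.8 (np.int64(264), np.int64(367), np.int64(175), np.int64(271)) [0.6104 0.0919 0.073 ]
```

View pics/z1.png

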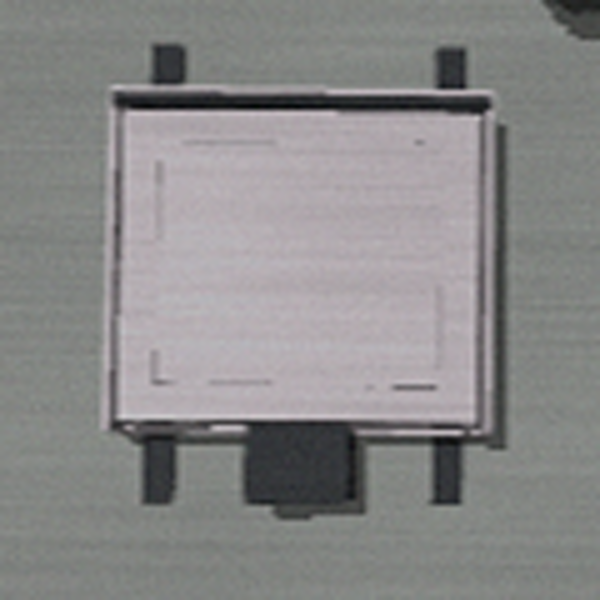

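View pics/z2.png

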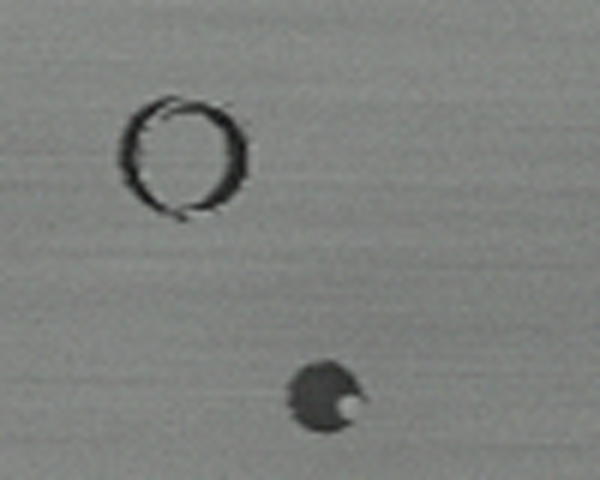

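```bash
python3 - <<'E'
from h import *
s=snap('top'); c=snap('scene')
def z1(u,v): return (240+u/5-.4,140+v/5-.4)
for n,p,z in [('TL',(110,90),.075),('TR',(495,90),.075),('BL',(105,430),.075),('BR',(492,436),.075),('tabBL',(246,502),.073),('tabBR',(350,502),.073),('tabTL',(246,425),.073),('tabTR',(354,425),.073),('f1',(168,45),.0),('f2',(452,47),0),('f3',(159,503),0),('f4',(447,503),0),('lidTL',(128,110),.073),('lidTR',(477,110),.073),('lidBL',(116,420),.073),('lidBR',(478,422),.073)]:
    print(n,np.round(atz(s,z1(*p),z),4))
cc=lambda u,v:(400+u/6-.4,220+v/6-.4)
print(atz(s,cc(185,158),.0175))
E
```

```text
TL [0.6597 0.1585 0.075 ]
TR [ 0.6623 -0.0321  0.075 ]
BL [0.4918 0.1565 0.075 ]
BR [ 0.4914 -0.0323  0.075 ]
tabBL [0.4577 0.0871 0.073 ]
tabBR [0.4584 0.0365 0.073 ]
tabTL [0.4952 0.0879 0.073 ]
tabTR [0.4959 0.0351 0.073 ]
f1 [0.6975 0.1387 0.    ]
f2 [ 0.6984 -0.0118  0.    ]
f3 [0.456  0.1376 0.    ]
f4 [ 0.458 -0.012  0.   ]
lidTL [0.6502 0.1496 0.073 ]
lidTR [ 0.6525 -0.0234  0.073 ]
lidBL [0.4968 0.1515 0.073 ]
lidBR [ 0.4982 -0.0255  0.073 ]
[ 0.44715601 -0.27110115  0.0175    ]
```

Request:
jog_arm(commands=[{"roll": -0.1},{"roll": -0.1},{"roll": -0.028},{"x": 2.1,"y": 3.9},{"x": 2.1,"y": 3.9},{"x": 2.1,"y": 3.9},{"x": 2.1,"y": 3.9},{"x": 2.1,"y": 3.9},{"x": 2.1,"y": 3.9},{"x": 2.1,"y": 3.9},{"x": 2.1,"y": 3.9},{"x": 2.1,"y": 3.9}], gripper=0)

```text
validation failed for argument at $.co...
```

Request:
jog_arm(commands=[{"x": 0,"y": 0,"z": 0,"roll": -0.1},{"x": 0,"y": 0,"z": 0,"roll": -0.1},{"x": 0,"y": 0,"z": 0,"roll": -0.028},{"x": 2.1,"y": 3.9,"z": 0,"roll": 0},{"x": 2.1,"y": 3.9,"z": 0,"roll": 0},{"x": 2.1,"y": 3.9,"z": 0,"roll": 0},{"x": 2.1,"y": 3.9,"z": 0,"roll": 0},{"x": 2.1,"y": 3.9,"z": 0,"roll": 0},{"x": 2.1,"y": 3.9,"z": 0,"roll": 0},{"x": 2.1,"y": 3.9,"z": 0,"roll": 0},{"x": 2.1,"y": 3.9,"z": 0,"roll": 0},{"x": 2.1,"y": 3.9,"z": 0,"roll": 0}], gripper=0)

```text
clock: 3.5
tool_pos: [0.342, 0.305, 0.2269]
orientation: [-180.0, -0.0, -0.1]
force: [1.2, -0.0, -0.7]
opening: 0.0018
```

Request:
jog_arm(commands=[{"x": 2.2,"y": 4.05,"z": 0,"roll": 0},{"x": 2.2,"y": 4.05,"z": 0,"roll": 0},{"x": 2.2,"y": 4.05,"z": 0,"roll": 0},{"x": 2.2,"y": 4.05,"z": 0,"roll": 0},{"x": 2.2,"y": 4.05,"z": 0,"roll": 0},{"x": 2.2,"y": 4.05,"z": 0,"roll": 0},{"x": 0,"y": 0,"z": 4,"roll": 0},{"x": 0,"y": 0,"z": 4,"roll": 0},{"x": 0,"y": 0,"z": 4,"roll": 0},{"x": 0,"y": 0,"z": 1,"roll": 0},{"x": 0,"y": 0,"z": 0,"roll": 0}])

```text
clock: 4.6
tool_pos: [0.473, 0.0632, 0.0958]
orientation: [179.9, 0.1, -0.0]
force: [0.7, 0.5, 0.4]
opening: 0.0001
```

Request:
jog_arm(commands=[{"x": 0,"y": 0,"z": 0.6,"roll": 0},{"x": 0,"y": 0,"z": 0.6,"roll": 0},{"x": 0,"y": 0,"z": 0.3,"roll": 0},{"x": 0,"y": 0,"z": 0.15,"roll": 0},{"x": 0,"y": 0,"z": 0.15,"roll": 0},{"x": 0,"y": 0,"z": 0.15,"roll": 0},{"x": 0,"y": 0,"z": 0.15,"roll": 0},{"x": 0,"y": 0,"z": 0.15,"roll": 0},{"x": 0,"y": 0,"z": 0.15,"roll": 0},{"x": 0,"y": 0,"z": 0.15,"roll": 0}])

```text
clock: 5.6
tool_pos: [0.4736, 0.0636, 0.0712]
orientation: [180.0, -0.0, 0.0]
force: [-1.0, 0.6, 5.0]
opening: 0.0004
```

Request:
jog_arm(commands=[{"x": 0,"y": 0,"z": 0.15,"roll": 0},{"x": 0,"y": 0,"z": 0.15,"roll": 0}])

```text
clock: 5.8
tool_pos: [0.4737, 0.0636, 0.0681]
orientation: [-180.0, -0.0, 0.0]
force: [-1.4, -0.5, 4.3]
opening: 0.0001
```

In contact at about 5 N. I'll keep pressing in short steps.

Request:
jog_arm(commands=[{"x": 0,"y": 0,"z": 0.15,"roll": 0},{"x": 0,"y": 0,"z": 0.15,"roll": 0}])

```text
clock: 6.0
tool_pos: [0.4737, 0.0636, 0.065]
orientation: [-180.0, -0.0, 0.0]
force: [-1.7, -0.2, 5.4]
opening: 0.0004
```

Request:
jog_arm(commands=[{"x": 0,"y": 0,"z": 0.15,"roll": 0}])

```text
clock: 6.1
tool_pos: [0.4738, 0.0636, 0.0635]
orientation: [-180.0, -0.0, 0.0]
force: [-1.1, -0.3, 5.3]
opening: 0.0007
```

Request:
jog_arm(commands=[{"x": 0,"y": 0,"z": 0.15,"roll": 0}])

```text
clock: 6.2
tool_pos: [0.4739, 0.0637, 0.0621]
orientation: [-180.0, -0.0, 0.0]
force: [0.5, -0.9, 5.7]
opening: 0.0002
```

Request:
jog_arm(commands=[{"x": 0,"y": 0,"z": 0.15,"roll": 0}])

```text
clock: 6.3
tool_pos: [0.4739, 0.0637, 0.0606]
orientation: [-180.0, -0.0, 0.0]
force: [-0.3, -1.0, 4.0]
opening: 0.0007
```

Request:
jog_arm(commands=[{"x": 0,"y": 0,"z": 0.1,"roll": 0}])

```text
clock: 6.4
tool_pos: [0.474, 0.0637, 0.0596]
orientation: [-180.0, -0.0, 0.0]
force: [-0.5, -1.5, 5.7]
opening: 0.0003
```

Request:
jog_arm(commands=[{"x": 0,"y": 0,"z": 0.15,"roll": 0}])

```text
clock: 6.5
tool_pos: [0.4741, 0.0637, 0.0582]
orientation: [-180.0, -0.0, 0.0]
force: [-1.1, -0.7, 5.3]
opening: 0.0004
```

Request:
jog_arm(commands=[{"x": 0,"y": 0,"z": 0.15,"roll": 0}])

```text
clock: 6.6
tool_pos: [0.4741, 0.0637, 0.0567]
orientation: [-180.0, -0.1, 0.0]
force: [-0.0, -2.3, 5.5]
opening: 0.0005
```

Request:
jog_arm(commands=[{"x": 0,"y": 0,"z": 0.1,"roll": 0}])

```text
clock: 6.7
tool_pos: [0.4742, 0.0637, 0.0558]
orientation: [-180.0, -0.1, 0.0]
force: [-1.7, -1.2, 12.0]
opening: 0.0004
```

Request:
jog_arm(commands=[{"x": 0,"y": 0,"z": -0.5,"roll": 0},{"x": -0.5,"y": 0,"z": -3,"roll": 0},{"x": -2.5,"y": 0,"z": -4,"roll": 0},{"x": -2,"y": 1,"z": -4,"roll": 0},{"x": 0,"y": 4.5,"z": 0,"roll": 0},{"x": 0,"y": 4.5,"z": 0,"roll": 0},{"x": 0,"y": 4.5,"z": 0,"roll": 0},{"x": 0,"y": 4.5,"z": 0,"roll": 0},{"x": 0,"y": 4.5,"z": 0,"roll": 0}], gripper=8.76)

```text
clock: 7.6
tool_pos: [0.4231, -0.1729, 0.1705]
orientation: [-180.0, -0.0, 0.0]
force: [1.3, -0.4, -0.6]
opening: 0.067
```

```bash
python3 - <<'E'
from h import *
s=snap('scene','s2.png')
E
```

```text
(no output)
```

View pics/s2.png

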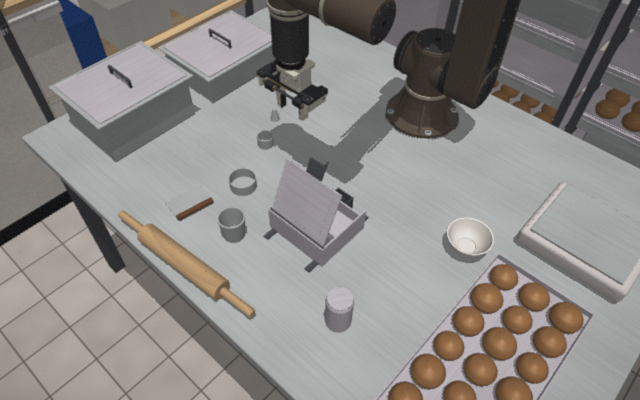

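The scene picture shows the lid springing up, with the tab at (316,165). The gripper is near the cutter at (265,140). Next I'll go above the cutter.

Request:
jog_arm(commands=[{"x": 0.6,"y": 2.4,"z": 2,"roll": 0},{"x": 0.6,"y": 2.4,"z": 2,"roll": 0},{"x": 0.6,"y": 2.4,"z": 2,"roll": 0},{"x": 0.7,"y": 2.5,"z": 2,"roll": 0},{"x": 0,"y": 0,"z": 2,"roll": 0},{"x": 0,"y": 0,"z": 0,"roll": 0}], gripper=8.76)

```text
clock: 8.25
tool_pos: [0.4462, -0.2683, 0.0674]
orientation: [-179.9, 0.3, -0.1]
force: [-0.8, -0.6, -0.8]
opening: 0.0877
```

```bash
python3 - <<'E'
from h import *
s=snap('scene'); t=snap('top','t3.png')
a=s['image'][70:190,210:330]; b=t['image'][200:300,380:500]
cv2.imwrite('pics/z3.png',np.hstack([cv2.resize(a,(400,400)),cv2.resize(b,(400,400))])[:,:,::-1])
o=ctrl.get_obs()['tool_pos'];print(o,ctrl.get_obs()['opening'])
for n,S in(('scene',s),('top',t)):
  for r in ctrl.regions_of(n,'small_cutter')[:1]:
    ys,xs=np.nonzero(r['mask']); print(n,r['confidence'],xs.min(),xs.max(),ys.min(),ys.max(),atz(S,[(xs.min()+xs.max())/2,(ys.min()+ys.max())/2],.0175))
E
```

```text
[ 0.44816077 -0.26821371  0.07032689] 0.08726602028276033
scene 0.82 257 272 130 148 [ 0.44768829 -0.27106038  0.0175    ]
```

View pics/z3.png

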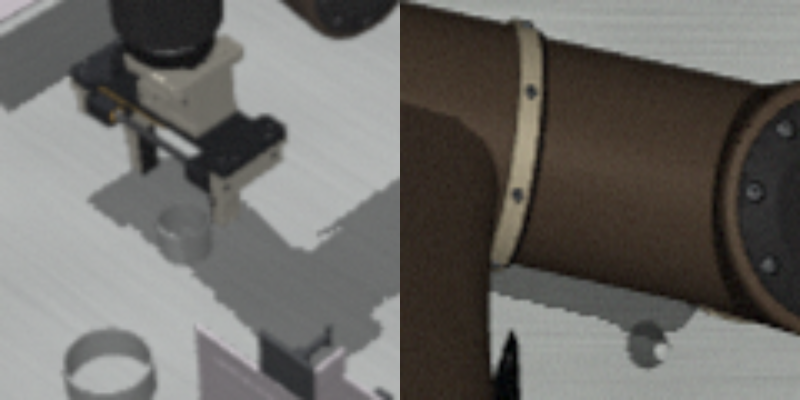

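The left crop shows the open fingers either side of the cutter, which is at (265,140) in the full picture. I'll go down and grip.

Request:
jog_arm(commands=[{"x": 0,"y": 0.2,"z": 1.4,"roll": 0},{"x": 0,"y": 0,"z": 1.4,"roll": 0},{"x": 0,"y": 0,"z": 1.4,"roll": 0},{"x": 0,"y": 0,"z": 1.0,"roll": 0},{"x": 0,"y": 0,"z": 0.5,"roll": 0},{"x": 0,"y": 0,"z": 0,"roll": 0}])

```text
clock: 9.05
tool_pos: [0.4487, -0.2702, 0.0136]
orientation: [-180.0, 0.0, 0.0]
force: [-0.3, -0.7, 0.3]
opening: 0.0876
```

Request:
jog_arm(commands=[{"x": 0,"y": 0,"z": 0,"roll": 0},{"x": 0,"y": 0,"z": 0,"roll": 0},{"x": 0,"y": 0,"z": 0,"roll": 0},{"x": 0,"y": 0,"z": 0,"roll": 0},{"x": 0,"y": 0,"z": 0,"roll": 0},{"x": 0,"y": 0,"z": 0,"roll": 0}], gripper=4)

```text
clock: 9.65
tool_pos: [0.4487, -0.2705, 0.0137]
orientation: [180.0, -0.0, 0.0]
force: [-0.2, 0.3, 1.3]
opening: 0.0497
```

Request:
jog_arm(commands=[{"x": 0,"y": 0,"z": -2,"roll": 0},{"x": 0,"y": 0,"z": -4,"roll": 0},{"x": 0,"y": 0,"z": -4,"roll": 0},{"x": 0,"y": -4.5,"z": -2,"roll": 0},{"x": 0,"y": -4.6,"z": 0,"roll": 0},{"x": 0,"y": -4.6,"z": 0,"roll": 0},{"x": 1.4,"y": -4.5,"z": 0,"roll": 0},{"x": 1.4,"y": -4.5,"z": 0,"roll": 0},{"x": 1.9,"y": -4.5,"z": 0,"roll": 0},{"x": 1.9,"y": -4.5,"z": 0,"roll": 0},{"x": 1.9,"y": 0,"z": 0,"roll": 0},{"x": 0,"y": 0,"z": 0,"roll": 0}])

```text
clock: 10.85
tool_pos: [0.5353, 0.0484, 0.1332]
orientation: [180.0, -0.0, 0.2]
force: [-1.0, -0.4, -0.6]
opening: 0.0502
```

```bash
python3 - <<'E'
from h import *
o=ctrl.get_obs(); print(o['tool_pos'],o['opening'],o['force'])
s=snap('scene')
cv2.imwrite('pics/z4.png',cv2.resize(s['image'][60:300,200:420],(733,600)[::1])[:,:,::-1][:600,:733])
E
```

```text
[0.53530812 0.04839152 0.13318471] 0.050216531473651155 [-0.97351355 -0.44488221 -0.63179681]
```

View pics/z4.png

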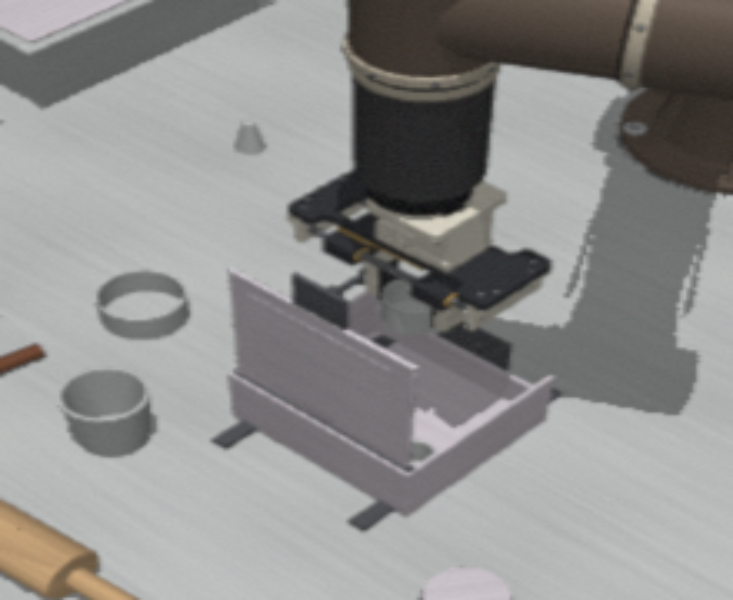

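The cutter hangs upright in the gripper over the open box, at (405,305) in the zoomed view. The lid stands open behind it, with its tab and pin clear of the gripper. Lowering now.

Request:
jog_arm(commands=[{"x": 0,"y": 0,"z": 2.5,"roll": 0},{"x": 0,"y": 0,"z": 2.5,"roll": 0},{"x": 0,"y": 0,"z": 2.5,"roll": 0},{"x": 0,"y": 0,"z": 2.0,"roll": 0},{"x": 0,"y": 0,"z": 1.0,"roll": 0},{"x": 0,"y": 0,"z": 0.5,"roll": 0},{"x": 0,"y": 0,"z": 0.1,"roll": 0},{"x": 0,"y": 0,"z": 0,"roll": 0}])

```text
clock: 11.7
tool_pos: [0.534, 0.0466, 0.0233]
orientation: [-180.0, -0.1, 0.0]
force: [0.1, -0.0, -0.1]
opening: 0.0498
```

Request:
jog_arm(commands=[{"x": 0,"y": -0.1,"z": 0.2,"roll": 0},{"x": 0,"y": 0,"z": 0.2,"roll": 0},{"x": 0,"y": 0,"z": 0,"roll": 0}])

```text
clock: 12.0
tool_pos: [0.5336, 0.0477, 0.0187]
orientation: [-180.0, -0.0, 0.0]
force: [0.9, -1.0, -0.7]
opening: 0.0501
```

Request:
jog_arm(commands=[{"x": 0,"y": 0,"z": 0.1,"roll": 0},{"x": 0,"y": 0,"z": 0.0,"roll": 0}])

```text
clock: 12.2
tool_pos: [0.5337, 0.0477, 0.0177]
orientation: [-180.0, -0.0, 0.0]
force: [-0.9, -0.3, 1.6]
opening: 0.0498
```

Request:
jog_arm(commands=[{"x": 0,"y": 0,"z": 0,"roll": 0},{"x": 0,"y": 0,"z": 0,"roll": 0},{"x": 0,"y": 0,"z": 0,"roll": 0},{"x": 0,"y": 0,"z": -0.3,"roll": 0},{"x": 0,"y": 0,"z": -1.5,"roll": 0},{"x": 0,"y": 0,"z": -3,"roll": 0},{"x": 0,"y": 0,"z": -4,"roll": 0},{"x": -1.5,"y": 0,"z": -4,"roll": 0},{"x": -4,"y": 0,"z": -2,"roll": 0},{"x": -4,"y": 0,"z": 0,"roll": 0},{"x": 0,"y": 0,"z": 0,"roll": 0}], gripper=7.2)

```text
clock: 13.3
tool_pos: [0.4347, 0.0468, 0.1665]
orientation: [-179.9, -0.0, 0.0]
force: [0.6, 1.0, 0.9]
opening: 0.072
```

```bash
python3 - <<'E'
from h import *
s=snap('scene','s5.png')
cv2.imwrite('pics/z5.png',cv2.resize(s['image'][60:300,200:420],(733,600))[:,:,::-1])
for q in ['small_cutter','lid_tab','lid_mid']:
    print(q,[(np.round(np.array(r['position'])*[640,400],1).tolist(),round(r['confidence'],2)) for r in ctrl.search_frame('scene',q)][:3])
H=np.array([.654,.0627,.071])
for P in [(.534,.048,.004),(.534,.048,.0215),H+[0,0,.18],H+[0,0,.198],H+[.002,0,.1],H+[0,.089,.158],H+[0,-.089,.158]]: print(P,proj(s,P).round(1))
E
```

```text
small_cutter [([328.8, 207.8], 0.7)]
lid_tab [([295.6, 205.3], 0.61)]
lid_mid [([294.7, 205.7], 0.6), ([273.7, 117.0], 0.53)]
(0.534, 0.048, 0.004) [322.3 213.4]
(0.534, 0.048, 0.0215) [322.5 209.4]
[0.654  0.0627 0.251 ] [293.7 179.6]
[0.654  0.0627 0.269 ] [293.6 174.2]
[0.656  0.0627 0.171 ] [293.9 202.6]
[0.654  0.1517 0.229 ] [322.6 206.6]
[ 0.654  -0.0263  0.229 ] [267.1 166.7]
```

View pics/z5.png

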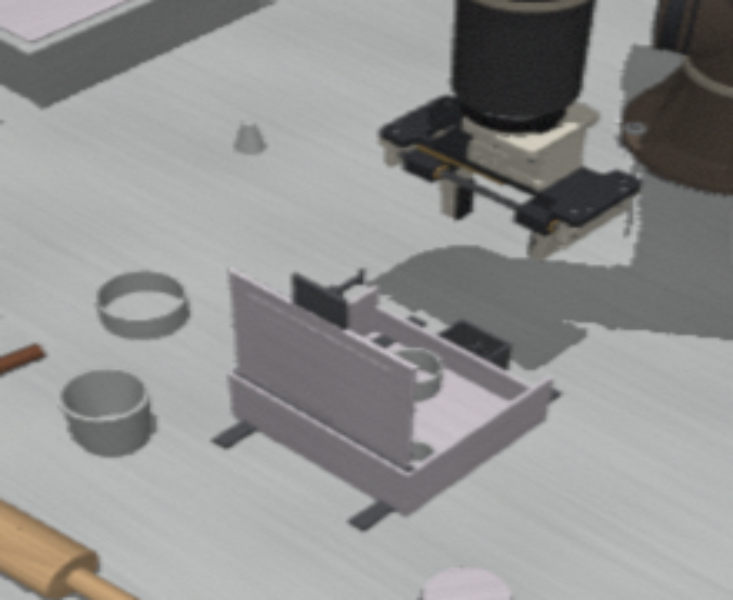

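The cutter stands upright in the box near (326,209), partly hidden by the open lid, and the network puts it at (329,208). The lid matches the model, with the tab end near (294,174). Next the gripper goes over and behind the lid with its fingers shut.

Request:
jog_arm(commands=[{"x": 0,"y": 0,"z": -4.3,"roll": 0},{"x": 0,"y": -0.4,"z": -4.3,"roll": 0},{"x": 0,"y": -0.4,"z": -4.3,"roll": 0},{"x": 0,"y": -0.4,"z": -4.3,"roll": 0},{"x": 4.5,"y": -0.4,"z": 0,"roll": 0},{"x": 4.5,"y": 0,"z": 0,"roll": 0},{"x": 4.5,"y": 0,"z": 0,"roll": 0},{"x": 4.5,"y": 0,"z": 0,"roll": 0},{"x": 4.5,"y": 0,"z": 0,"roll": 0},{"x": 4.5,"y": 0,"z": 0,"roll": 0},{"x": 0,"y": 0,"z": 0,"roll": 0}], gripper=0)

```text
clock: 14.6
tool_pos: [0.7132, 0.0631, 0.3303]
orientation: [179.8, 0.5, -0.1]
force: [0.0, 0.7, -1.0]
opening: 0.0003
```

Request:
jog_arm(commands=[{"x": 0,"y": 0,"z": 3,"roll": 0},{"x": 0,"y": 0,"z": 3,"roll": 0},{"x": 0,"y": 0,"z": 3,"roll": 0},{"x": -1,"y": 0,"z": 0.5,"roll": 0},{"x": -1,"y": 0,"z": 0,"roll": 0},{"x": -0.5,"y": 0,"z": 0,"roll": 0},{"x": -0.5,"y": 0,"z": 0,"roll": 0},{"x": 0,"y": 0,"z": 0,"roll": 0}])

```text
clock: 15.4
tool_pos: [0.6786, 0.0637, 0.2439]
orientation: [-180.0, -0.1, 0.0]
force: [-0.1, -0.5, -0.2]
opening: 0.0002
```

```bash
python3 - <<'E'
import numpy as np
th=np.concatenate([np.arange(1.5,0.12,-.045),[.1,.05,.02]])
r=.172+.0175*(1-th/1.55)
x=.654-r*np.cos(th)+.002*np.sin(th)+.0095; z=.071+r*np.sin(th)+.002*np.cos(th)
for i in range(len(th)):
    print(i,round(th[i],3),round(x[i],4),round(z[i],4), (np.round((x[i]-x[i-1])*100,2),np.round(-(z[i]-z[i-1])*100,2)) if i else '')
E
```

```text
0 1.5 0.6533 0.2433 
1 1.455 0.6455 0.2431 (np.float64(-0.78), np.float64(0.01))
2 1.41 0.6377 0.2427 (np.float64(-0.78), np.float64(0.05))
3 1.365 0.6299 0.2418 (np.float64(-0.78), np.float64(0.08))
4 1.32 0.6221 0.2406 (np.float64(-0.78), np.float64(0.12))
5 1.275 0.6144 0.2391 (np.float64(-0.77), np.float64(0.15))
6 1.23 0.6067 0.2372 (np.float64(-0.77), np.float64(0.19))
7 1.185 0.5991 0.2349 (np.float64(-0.76), np.float64(0.23))
8 1.14 0.5916 0.2323 (np.float64(-0.75), np.float64(0.26))
9 1.095 0.5841 0.2294 (np.float64(-0.74), np.float64(0.29))
10 1.05 0.5768 0.2261 (np.float64(-0.73), np.float64(0.33))
11 1.005 0.5697 0.2225 (np.float64(-0.72), np.float64(0.36))
12 0.96 0.5627 0.2185 (np.float64(-0.7), np.float64(0.4))
13 0.915 0.5558 0.2142 (np.float64(-0.68), np.float64(0.43))
14 0.87 0.5492 0.2096 (np.float64(-0.67), np.float64(0.46))
15 0.825 0.5427 0.2047 (np.float64(-0.65), np.float64(0.49))
16 0.78 0.5364 0.1995 (np.float64(-0.63), np.float64(0.52))
17 0.735 0.5304 0.194 (np.float64(-0.6), np.float64(0.55))
18 0.69 0.5246 0.1882 (np.float64(-0.58), np.float64(0.58))
19 
[... 195 characters left out ...]
624 (np.float64(-0.47), np.float64(0.68))
23 0.465 0.4997 0.1554 (np.float64(-0.44), np.float64(0.7))
24 0.42 0.4956 0.1482 (np.float64(-0.41), np.float64(0.72))
25 0.375 0.4918 0.1407 (np.float64(-0.38), np.float64(0.74))
26 0.33 0.4884 0.1331 (np.float64(-0.34), np.float64(0.76))
27 0.285 0.4853 0.1253 (np.float64(-0.31), np.float64(0.78))
28 0.24 0.4825 0.1173 (np.float64(-0.28), np.float64(0.8))
29 0.195 0.4801 0.1093 (np.float64(-0.24), np.float64(0.81))
30 0.15 0.4781 0.101 (np.float64(-0.2), np.float64(0.82))
31 0.1 0.4763 0.0918 (np.float64(-0.18), np.float64(0.92))
32 0.05 0.4749 0.0824 (np.float64(-0.14), np.float64(0.94))
33 0.02 0.4743 0.0768 (np.float64(-0.06), np.float64(0.57))
```

Request:
jog_arm(commands=[{"x": -0.8,"y": 0,"z": 0,"roll": 0},{"x": -0.6,"y": 0,"z": 0,"roll": 0},{"x": -0.6,"y": 0,"z": 0,"roll": 0},{"x": -0.6,"y": 0,"z": 0,"roll": 0},{"x": -0.7,"y": 0,"z": 0.05,"roll": 0}])

```text
clock: 15.9
tool_pos: [0.6454, 0.0637, 0.2421]
orientation: [-180.0, -0.0, 0.0]
force: [2.8, -0.2, -0.9]
opening: 0.0006
```

Request:
jog_arm(commands=[{"x": -0.8,"y": 0,"z": 0.05,"roll": 0},{"x": -0.8,"y": 0,"z": 0.1,"roll": 0},{"x": -0.8,"y": 0,"z": 0.1,"roll": 0}])

```text
clock: 16.2
tool_pos: [0.621, 0.0637, 0.2396]
orientation: [-180.0, -0.0, 0.0]
force: [3.0, 0.7, -1.2]
opening: 0.0008
```

Contact at about 3 N as expected, so I'll follow the arc.

Request:
jog_arm(commands=[{"x": -0.75,"y": 0,"z": 0.15,"roll": 0},{"x": -0.75,"y": 0,"z": 0.2,"roll": 0},{"x": -0.75,"y": 0,"z": 0.2,"roll": 0},{"x": -0.75,"y": 0,"z": 0.25,"roll": 0},{"x": -0.75,"y": 0,"z": 0.3,"roll": 0},{"x": -0.75,"y": 0,"z": 0.3,"roll": 0},{"x": -0.7,"y": 0,"z": 0.35,"roll": 0}])

```text
clock: 16.9
tool_pos: [0.5691, 0.0636, 0.2219]
orientation: [-180.0, -0.0, 0.0]
force: [3.5, -0.4, 0.1]
opening: 0.0005
```

Request:
jog_arm(commands=[{"x": -0.7,"y": 0,"z": 0.4,"roll": 0},{"x": -0.7,"y": 0,"z": 0.45,"roll": 0},{"x": -0.65,"y": 0,"z": 0.45,"roll": 0},{"x": -0.65,"y": 0,"z": 0.5,"roll": 0}])

```text
clock: 17.3
tool_pos: [0.5422, 0.0637, 0.2039]
orientation: [-180.0, -0.0, 0.0]
force: [4.0, 0.1, 1.6]
opening: 0.0
```

On plan (row 15).

Request:
jog_arm(commands=[{"x": -0.6,"y": 0,"z": 0.5,"roll": 0},{"x": -0.6,"y": 0,"z": 0.55,"roll": 0},{"x": -0.6,"y": 0,"z": 0.6,"roll": 0},{"x": -0.55,"y": 0,"z": 0.6,"roll": 0},{"x": -0.5,"y": 0,"z": 0.65,"roll": 0},{"x": -0.5,"y": 0,"z": 0.65,"roll": 0}])

```text
clock: 17.9
tool_pos: [0.5088, 0.0637, 0.1682]
orientation: [-180.0, -0.0, 0.0]
force: [5.9, 0.5, 1.6]
opening: 0.0004
```

Request:
jog_arm(commands=[{"x": -0.5,"y": 0,"z": 0.7,"roll": 0},{"x": -0.45,"y": 0,"z": 0.7,"roll": 0},{"x": -0.4,"y": 0,"z": 0.7,"roll": 0},{"x": -0.4,"y": 0,"z": 0.75,"roll": 0}])

```text
clock: 18.3
tool_pos: [0.4914, 0.0637, 0.1396]
orientation: [-180.0, -0.0, 0.0]
force: [4.5, -0.3, 2.8]
opening: 0.0002
```

```bash
python3 - <<'E'
from h import *
s=snap('scene')
cv2.imwrite('pics/z6.png',cv2.resize(s['image'][100:300,220:400],(720,600))[:,:,::-1])
print(ctrl.get_obs()['force'])
E
```

```text
[ 2.66589655  0.58278162 -0.14798034]
```

View pics/z6.png

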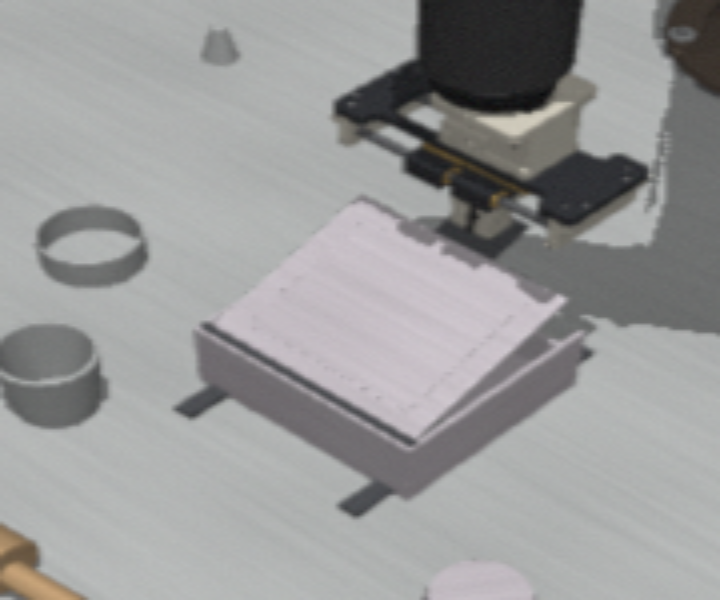

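The zoomed picture shows the shut fingertips resting on the dark tab at (485,230) and the lid about two-thirds of the way down. Continuing.

Request:
jog_arm(commands=[{"x": -0.3,"y": 0,"z": 0.75,"roll": 0},{"x": -0.3,"y": 0,"z": 0.75,"roll": 0},{"x": -0.25,"y": 0,"z": 0.8,"roll": 0},{"x": -0.25,"y": 0,"z": 0.8,"roll": 0},{"x": -0.2,"y": 0,"z": 0.8,"roll": 0}])

```text
clock: 18.85
tool_pos: [0.4787, 0.0637, 0.1006]
orientation: [-180.0, -0.0, 0.0]
force: [4.6, -0.1, 4.1]
opening: 0.0003
```

Request:
jog_arm(commands=[{"x": -0.15,"y": 0,"z": 0.8,"roll": 0},{"x": -0.1,"y": 0,"z": 0.6,"roll": 0},{"x": -0.1,"y": 0,"z": 0.4,"roll": 0},{"x": 0,"y": 0,"z": 0.2,"roll": 0}])

```text
clock: 19.25
tool_pos: [0.4746, 0.0636, 0.0806]
orientation: [180.0, 0.0, 0.0]
force: [2.7, 1.5, 4.8]
opening: 0.0004
```

Request:
jog_arm(commands=[{"x": 0,"y": 0,"z": 0.15,"roll": 0},{"x": 0,"y": 0,"z": 0.15,"roll": 0},{"x": 0,"y": 0,"z": 0.15,"roll": 0},{"x": 0,"y": 0,"z": 0.15,"roll": 0},{"x": 0,"y": 0,"z": 0.15,"roll": 0}])

```text
clock: 19.75
tool_pos: [0.4745, 0.0636, 0.0733]
orientation: [180.0, 0.0, -0.0]
force: [-1.7, 3.4, 5.5]
opening: 0.0003
```

Request:
jog_arm(commands=[{"x": 0,"y": 0,"z": 0.15,"roll": 0},{"x": 0,"y": 0,"z": 0.15,"roll": 0},{"x": 0,"y": 0,"z": 0.15,"roll": 0},{"x": 0,"y": 0,"z": 0.15,"roll": 0}])

```text
clock: 20.15
tool_pos: [0.4746, 0.0635, 0.0673]
orientation: [180.0, 0.0, 0.0]
force: [-1.8, 2.2, 5.2]
opening: 0.0003
```

Request:
jog_arm(commands=[{"x": 0,"y": 0,"z": 0.15,"roll": 0},{"x": 0,"y": 0,"z": 0.15,"roll": 0}])

```text
clock: 20.35
tool_pos: [0.4747, 0.0635, 0.0643]
orientation: [180.0, 0.0, 0.0]
force: [-2.4, 2.6, 4.7]
opening: 0.0009
```

Request:
jog_arm(commands=[{"x": 0,"y": 0,"z": 0.15,"roll": 0},{"x": 0,"y": 0,"z": 0.15,"roll": 0}])

```text
clock: 20.55
tool_pos: [0.4749, 0.0635, 0.0614]
orientation: [180.0, 0.0, 0.0]
force: [-2.0, 2.4, 5.1]
opening: 0.0006
```

Request:
jog_arm(commands=[{"x": 0,"y": 0,"z": 0.15,"roll": 0},{"x": 0,"y": 0,"z": 0.15,"roll": 0}])

```text
clock: 20.75
tool_pos: [0.4751, 0.0635, 0.0584]
orientation: [180.0, 0.0, 0.0]
force: [-1.6, 2.5, 5.1]
opening: 0.0003
```

Request:
jog_arm(commands=[{"x": 0,"y": 0,"z": 0.15,"roll": 0}])

```text
clock: 20.85
tool_pos: [0.4751, 0.0635, 0.057]
orientation: [180.0, -0.0, 0.0]
force: [-3.2, 2.2, 6.7]
opening: 0.0003
```

Request:
jog_arm(commands=[{"x": 0,"y": 0,"z": 0.1,"roll": 0}])

```text
clock: 20.95
tool_pos: [0.4752, 0.0635, 0.056]
orientation: [180.0, -0.0, 0.0]
force: [-2.2, 2.8, 6.8]
opening: 0.0001
```

Request:
jog_arm(commands=[{"x": 0,"y": 0,"z": 0.05,"roll": 0}])

```text
clock: 21.05
tool_pos: [0.4753, 0.0635, 0.0556]
orientation: [180.0, -0.0, 0.0]
force: [-3.1, 1.8, 8.7]
opening: 0.0006
```

Request:
jog_arm(commands=[{"x": 0,"y": 0,"z": 0.04,"roll": 0}])

```text
clock: 21.15
tool_pos: [0.4753, 0.0636, 0.0554]
orientation: [180.0, -0.0, 0.0]
force: [-3.6, 2.2, 11.2]
opening: 0.0004
```

That's the end stop, at the same depth as before and 11 N. Lifting away.

Request:
jog_arm(commands=[{"x": 0,"y": 0,"z": -0.3,"roll": 0},{"x": 0,"y": 0,"z": -0.6,"roll": 0},{"x": 0,"y": 0,"z": -1,"roll": 0},{"x": 0,"y": 0,"z": -2,"roll": 0},{"x": -1,"y": 0,"z": -4,"roll": 0},{"x": -3,"y": 0,"z": -4,"roll": 0},{"x": -1,"y": 4.5,"z": 0,"roll": 0},{"x": 0,"y": 4.5,"z": 0,"roll": 0},{"x": 0,"y": 4.5,"z": 0,"roll": 0},{"x": 0,"y": 0,"z": 0,"roll": 0},{"x": 0,"y": 0,"z": 0,"roll": 0},{"x": 0,"y": 0,"z": 0,"roll": 0}])

```text
clock: 22.35
tool_pos: [0.4251, -0.0713, 0.1743]
orientation: [180.0, -0.0, -0.0]
force: [-0.5, -0.8, -0.1]
opening: 0.0004
```

```bash
python3 - <<'E'
from h import *
s=snap('scene','s7.png'); t=snap('top')
a=cv2.resize(s['image'][120:320,180:380],(400,400)); b=cv2.resize(t['image'][100:300,240:440],(400,400))
cv2.imwrite('pics/z7.png',np.hstack([a,b])[:,:,::-1]); print(ctrl.get_obs()['tool_pos'],ctrl.get_obs()['force'])
E
```

```text
[ 0.42522939 -0.07064959  0.17424409] [-0.85254958 -0.0699899  -1.0240898 ]
```

View pics/z7.png

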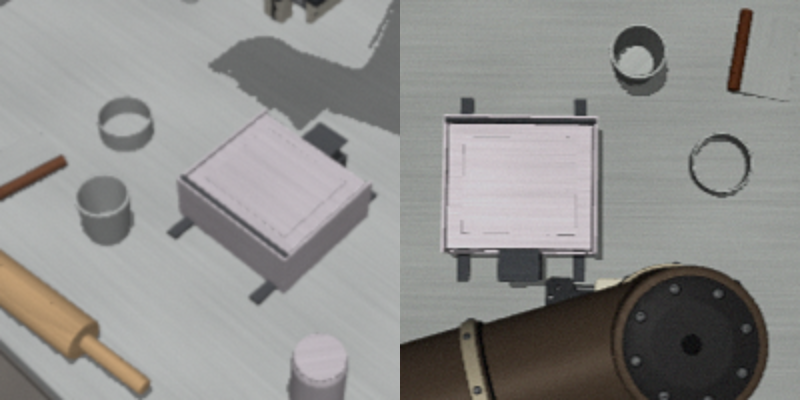

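Both views show the lid level and shut about a second after letting go, with the tab at (325,140) in the left view and (520,265) in the right. The cup, large cutter and scraper have not moved. I'll wait a little longer, check again and hand in.

Request:
jog_arm(commands=[{"x": 0,"y": 0,"z": 0,"roll": 0},{"x": 0,"y": 0,"z": 0,"roll": 0},{"x": 0,"y": 0,"z": 0,"roll": 0},{"x": 0,"y": 0,"z": 0,"roll": 0},{"x": 0,"y": 0,"z": 0,"roll": 0},{"x": 0,"y": 0,"z": 0,"roll": 0},{"x": 0,"y": 0,"z": 0,"roll": 0},{"x": 0,"y": 0,"z": 0,"roll": 0}])

```text
clock: 23.25
tool_pos: [0.4251, -0.0714, 0.1742]
orientation: [-180.0, -0.0, 0.0]
force: [-0.1, 0.4, 0.5]
opening: 0.0005
```

```bash
python3 - <<'E'
from h import *
a=cv2.imread('pics/s7.png')[:,:,::-1]; s=snap('scene','s8.png')
d=np.abs(s['image'].astype(int)-a).max(2)[170:280,260:370]; print(np.percentile(d,[50,99,100]))
z=cv2.imread('pics/scene0.png')[:,:,::-1]
d=np.abs(s['image'].astype(int)-z).max(2)[170:280,260:370]; print(np.percentile(d,[50,99,100]))
print(ctrl.close_job())
E
```

```text
[2. 4. 6.]
[ 7. 60. 64.]
the job is handed in; nothing more can be done
None
```

The small cutter is in the box, the lid is shut and holding by itself, and the job was handed in at about 23 s of the 72 s allowed.

- **Opening:** I pressed the tab slowly until it hit the end stop about 17 mm down, where the reading was 12 N. That is a little over the suggested 8 to 10 N and under the 20 N limit. The lid sprang up.
- **Placing:** I gripped the cutter across its outside and set it down on the box floor at about (0.534, 0.048). A picture after letting go showed it upright.
- **Closing:** I swung the lid down from behind with 3 to 6 N along each axis. I then pressed the tab to the same stop, where the reading was about 11 N (12 N with the sideways part), and lifted away.

**Last checks:**
- The lid looked level and shut about 1 s after letting go and had not moved about 0.9 s later. The gripper was clear of everything.
- The cup, large cutter and scraper looked unmoved. I did not re-measure the other bystanders.
- Comparing the box area with the first picture did show differences, up to 64 grey levels. I put that down to the arm's shadow but did not check it.
- The cutter can't be seen under the shut lid, so I did not check it again after closing.

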